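# Fetch the wax from behind the bottles

## Robot

A 6-joint arm with a two-finger parallel gripper is mounted at the origin on a cart in front of the work surface, level with it; the furniture and walls round the work are solid. World frame = base frame: x ahead of the robot, y to its left, z up, the work surface at z = 0. Lengths are in m, angles in degrees, forces in N, time in s.
With the tool pointing down it reaches from about 0.375 to 0.9 m from the base axis. Payload 3.1 kg.
Tool frame: the origin (TCP) lies on the centre line of the jaws, within the pads' length; the fingertips stand 25 mm ahead of it and the grasp point (between the pads) lies 6 mm ahead of it; y points along the fingers, x is the direction in which the jaws open and shut, and the axes are right-handed (so a half turn about y gives the same grasp; the last joint's range is limited). The gripper opens to 87 mm and grips with 3 to 60 N. Pads are 19 mm wide; open, the fingers measure 117 mm over their backs; the gripper's body (75 mm by 190 mm) begins 51 mm behind the grasp point.
Start: joints at [-81.217, 30.224, 82.088, -0, 67.689, -10.227], TCP at [0.204, -0.591, 0.248] pointing down, gripper open.
Joint ranges: [-176.69, 176.69], [-43.24, 126.21], [12.49, 139.97], [-82, 262], [0, 151.66], [-163.58, 163.58]. Speed limits (degrees/s): [159.86, 159.86, 180, 180, 180, 180].

## Interface

Orientations are given as a 3x3 rotation matrix whose columns are the frame's x, y, z axes.
In Python, from rig import * gives the robot as it stands.
- The arm moves only by the tool play_rows, never from a script. Its argument "commands" is a list of rows, each a list of 2 entries, a list of its own where there are three numbers: the shift along the world's x, y, z in m, then the turn, a rotation vector about the world's x, y, z in rad. A call has 1 to 10 rows; each row is the pose to reach, as a shift and turn from the pose commanded when the call began; what a row does not reach only later rows make up. A row lasts 1/8 s, in which the tool goes at most 62.5 mm and 10.7 degrees, less where a joint would pass 70% of its speed; a pose out of reach is approached as far as the arm can. A call with a gripper value outside its range is refused whole. "gripper" is the finger opening in m, from 0 to 0.087, set as the call begins (left out, the last holds). The fingers move at their own pace and stop on an object; the grip force is fixed at half the most. Time passes only in rows, so rows that repeat a pose let the fingers close. It gives the time, the measured TCP pose, the force and the opening at its end, in the units of the state.
- read_state(): the state, without advancing time (a new reading comes with each control period).
- capture(name): name is "scene" or "side" or "wrist"; returns a dict with "frame" (400x640x3 uint8, red, green, blue), "depth" (400x640 float32, m along the optical axis (not along the pixel's ray), 0 where there is no reading), "mtx" (3x3 intrinsics, pixels), "cam_to_world" (4x4, takes a point from camera to world coordinates); the wrist camera has in their place "hand_eye" (4x4, takes a point from camera to tool coordinates, whose origin is the TCP and whose axes are the tool frame's). Camera axes: x right, y down, z forward; pixel columns grow to the right and rows downward; lengths in m; the calibration is good to about 2 mm. A picture is of the moment at which its call begins: read the wrist's pose just before it.
- hand_in(): hands the job in, once; it reports no verdict.
The state is a dict: "time_s": time; "joint_positions": joint angles; "qvel": joint speeds; "tau": joint torques, N m; "position": TCP position; "tcp_rot": TCP orientation; "force": force on the tool from outside, world axes, zero at the start; "moment": the same for the moment, N m; "opening": opening from 0.0 (shut) to 1.0 (fully open).
Only numpy, scipy, OpenCV 4.12 (cv2) and the standard library are available. Lean on these libraries where they do the work, as an engineer would, in place of code of your own. Each camera call takes 0.05 s, during which the arm holds its last target. There are 200 camera calls.

## Task

The honey-coloured wax block lies at the back of the shallow wooden tray, behind the three bottles. First clear all three bottles out of the way and stand them on the black rubber mat, then lay the wax block flat on the dark waxing board, centred between its two end cheeks, its long side running straight from cheek to cheek. Only when the wax is there, put the bottles back upright in the tray, each exactly where it stood at the start; do not disturb the thread spools and the tack tin.

Things in the scene. Friction and masses are not known exactly. Their poses are not given: they have to be found in the camera images.
- tray: Shallow pale plywood tray, fixed: 160 (x) x 216 (y) mm, rim 14 mm high and 5 mm thick, floor 5 mm thick. Origin at the centre of its underside; y runs along its long side, x from its front (the row of bottles) to its back (the wax). The three bottles (in any order) stand in a row along y near the front, 66 mm apart, about 4 to 18 mm from the wax; at the back of the wax 28 mm or more are free for a finger, in front of it there is room only when the bottles are gone.
- mat: Black rubber mat, fixed: 105 (x) x 225 (y) x 3 mm. Origin at the centre of its underside; y runs along its long side. Side area for the bottles, room for three in a row 70 mm apart.
- board: Dark wooden waxing board with a cork rest, fixed: 74 (x) x 100 (y) mm. Origin at the centre of its underside; the wax rests on the cork 9 mm above it. At both ends (y = +-42 mm) a cheek 50 mm wide (x), 12 mm thick, up to 22 mm high; 72 mm free between them. Open along x, so that fingers fit there.
- amber: Brown (amber) dye bottle with a black cap, round, 44 mm across, 125 mm tall, about 0.16 kg. Origin at the centre of its underside, z up. The cap is a cylinder 21.6 mm across, from 109 mm to 125 mm above the underside; below it a thinner neck. Grasp the cap.
- green: Green dye bottle with a white cap, otherwise the same as the amber bottle: 44 mm across, 125 mm tall, cap 21.6 mm across from 109 to 125 mm above the underside, origin at the centre of its underside.
- thinner: White squeeze bottle of thinner with a red cap and spout, round, 68 mm across, 170 mm tall, about 0.21 kg. Origin at the centre of its underside, z up, the same from all sides. The red cap is a cylinder 35 mm across from 125 to 140 mm above the underside, then a spout narrowing from 20 mm (at 146 mm) to 8 mm; below the cap the shoulder widens from 36 mm across at 115 mm to the full 68 mm at 90 mm. Grasp the cap.
- wax: Honey-coloured wax block, 34 (x) x 52 (y) x 20 (z) mm, 0.05 kg, lying flat. Origin at the centre of its underside. Grasp across its 34 mm (own x).
- spool_brown: Bystander: wooden spool of brown thread, 40 mm across, 50 mm tall, origin at the centre of its underside. Leave alone.
- spool_blue: Bystander: wooden spool of blue thread, 40 mm across, 50 mm tall, origin at the centre of its underside. Leave alone.
- tack_tin: Bystander: open round tin of tacks, 68 mm across, 24 mm tall, origin at the centre of its underside. Leave alone.

How it is judged (in metres and radians):
On the way, in this order (a step that is already met when the one before it is completed fails the run):
1. all three bottles stand on the mat, the wax still where it lay (x of amber in the frame of mat between -0.052 and 0.052 m and y of amber in the frame of mat between -0.112 and 0.112 m and z of amber in the frame of mat between -0.002 and 0.009 m and angle between each of amber, green, thinner's own z axis and vertical below 0.12 rad and x of green in the frame of mat between -0.052 and 0.052 m and y of green in the frame of mat between -0.112 and 0.112 m and z of green in the frame of mat between -0.002 and 0.009 m and x of thinner in the frame of mat between -0.052 and 0.052 m and y of thinner in the frame of mat between -0.112 and 0.112 m and z of thinner in the frame of mat between -0.002 and 0.009 m and linear speed of each of amber, green, thinner below 0.02 m/s and distance of wax from where it was at the start of the episode below 0.015 m), for 0.2 s.
2. the wax lies on the board between the cheeks, the bottles still on the mat (x of wax in the frame of board between -0.012 and 0.012 m and y of wax in the frame of board between -0.012 and 0.012 m and z of wax in the frame of board between 0.004 and 0.014 m and angle between the y axis of wax and the y axis of board, either way round below 0.2 rad and angle between each of wax, amber, green, thinner's own z axis and vertical below 0.12 rad and linear speed of wax below 0.02 m/s and x of amber in the frame of mat between -0.052 and 0.052 m and y of amber in the frame of mat between -0.112 and 0.112 m and z of amber in the frame of mat between -0.002 and 0.009 m and x of green in the frame of mat between -0.052 and 0.052 m and y of green in the frame of mat between -0.112 and 0.112 m and z of green in the frame of mat between -0.002 and 0.009 m and x of thinner in the frame of mat between -0.052 and 0.052 m and y of thinner in the frame of mat between -0.112 and 0.112 m and z of thinner in the frame of mat between -0.002 and 0.009 m), for 0.2 s.
At the end, for the whole second after the job is handed in: The wax lies flat on the board, within 12 mm of its centre along both sides and 0.2 rad of its direction; each of the three bottles stands upright within 12 mm of where it stood at the start; all at rest and released (x of wax in the frame of board between -0.012 and 0.012 m and y of wax in the frame of board between -0.012 and 0.012 m and z of wax in the frame of board between 0.004 and 0.014 m and angle between the y axis of wax and the y axis of board, either way round below 0.2 rad and angle between wax's own z axis and vertical below 0.12 rad and linear speed of each of wax, amber, green, thinner below 0.02 m/s and distance of each of amber, green, thinner from where it was at the start of the episode below 0.012 m and angle between each of amber, green, thinner's own z axis and vertical below 0.08 rad); the robot touches nothing.
It fails at once if a thread spool or the tack tin is shifted by more than 15 mm (distance of any of spool_brown, spool_blue, tack_tin from where it was at the start of the episode above 0.015 m).
It fails at once if a bottle is tipped by more than 35 degrees (angle between any of amber, green, thinner's own z axis and vertical above 0.61 rad).
It also fails if it takes over 144 s, if anything falls off the work surface, if the arm or the gripper's body presses on something with over 40 N, if the wrist force passes 120 N, or if a joint passes its speed limit or range.

## Working session

There is one attempt and no reset: what is moved stays moved. The work goes in short steps, Python scripts to look and compute and a tool call to move; the robot and the scene stay as the last step left them, time stands still between calls to the robot, and variables do not carry over. Pictures are saved under pics/ and viewed, about 12 in all and at most 16, crops included, and the job is handed in when it is done.

Besides the shell and the picture viewer there is one more tool, called after "Emit:" in YAML: its name, and indented under it one key for each argument. play_rows: Moves the arm, as the interface text tells. Its arguments: {"type":"object","properties":{"commands":{"type":"array"},"gripper":{"type":"number"}},"required":["commands"]}

```bash
mkdir -p pics; cat > h.py <<'E'
from rig import *
import numpy as np, cv2
def snap(n,f):
    s=read_state(); c=capture(n)
    T=np.eye(4)
    if n=="wrist":
        T[:3,:3]=np.array(s["tcp_rot"]); T[:3,3]=s["position"]; T=T@np.array(c["hand_eye"])
    else: T=np.array(c["cam_to_world"])
    np.savez("pics/"+f+".npz",d=c["depth"],K=c["mtx"],T=T,im=c["frame"])
    cv2.imwrite("pics/"+f+".png",c["frame"][:,:,::-1])
def world(f):
    z=np.load("pics/"+f+".npz"); d=z["d"]; K=z["K"]; T=z["T"]
    v,u=np.mgrid[:d.shape[0],:d.shape[1]]
    P=np.stack([(u-K[0,2])/K[0,0]*d,(v-K[1,2])/K[1,1]*d,d],-1)@T[:3,:3].T+T[:3,3]
    P[d==0]=np.nan
    return P,z["im"]
E
python3 - <<'E'
from h import *
s=read_state(); print(s["tcp_rot"],s["position"],s["time_s"],s["opening"])
snap("scene","s0"); snap("side","d0")
for n in("s0","d0"): z=np.load(f"pics/{n}.npz");print(z["T"].round(3).tolist(),z["K"].tolist())
E
```

```text
[[ 3.25749871e-01 -3.43189151e-04  9.45455924e-01]
 [-9.45453610e-01  2.12371887e-03  3.25749845e-01]
 [-2.11967640e-03 -9.99997686e-01  3.67331725e-04]] [ 0.20350702 -0.59021824  0.24658991] 0.0 0.9996094471321999
[[0.46, -0.411, 0.787, -0.158], [-0.888, -0.188, 0.42, -0.678], [-0.025, -0.892, -0.451, 0.43], [0.0, 0.0, 0.0, 1.0]] [[408.84849995868916, 0.0, 316.2617440912861], [0.0, 408.84849995868916, 195.8644618606619], [0.0, 0.0, 1.0]]
[[0.971, -0.134, 0.197, 0.364], [-0.238, -0.471, 0.85, -1.042], [-0.021, -0.872, -0.489, 0.478], [0.0, 0.0, 0.0, 1.0]] [[390.9499632991093, 0.0, 320.35904929088315], [0.0, 390.9499632991093, 192.1828117089993], [0.0, 0.0, 1.0]]
```

View pics/s0.png

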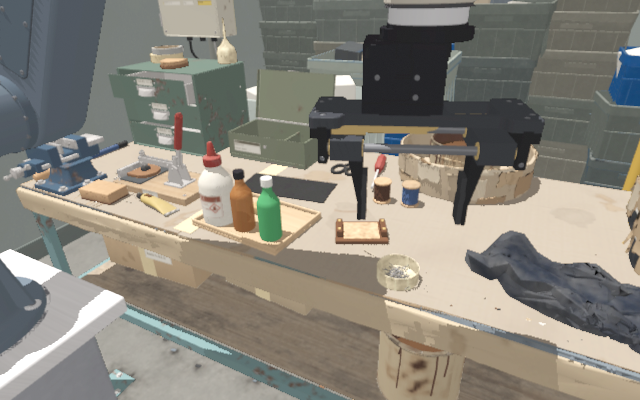

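View pics/d0.png

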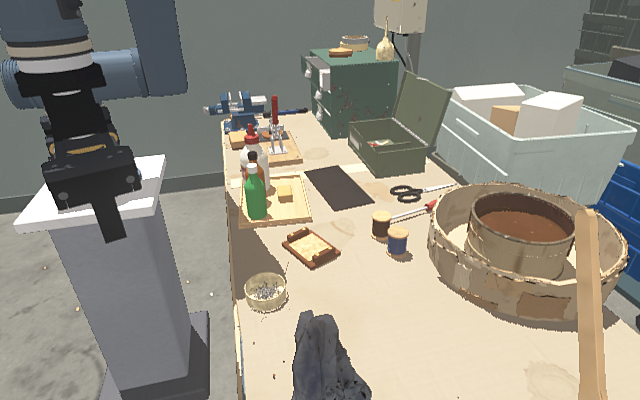

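The scene view shows thinner (212,160), amber (238,174) and green (267,181) in the tray, the mat behind it (290,187), the board at (361,232), spools at (382,188) and (411,192), and the tin at (398,270). The side view also shows the wax at (285,193).

```bash
cat > m.py <<'E'
from h import *
for f,pts in (("s0",dict(red=(212,160),blk=(238,174),wht=(267,181),mat=(290,187),board=(361,232),spb=(382,184),spbl=(411,188),tin=(398,270))),
  ("d0",dict(red=(251,139),blk=(253,158),wht=(252,169),green=(257,200),wax=(285,189),waxf=(286,197),mat=(338,187),board=(310,247)))):
    P,im=world(f)
    for k,(u,v) in pts.items():print(f,k,P[v,u].round(4),im[v,u])
def rect(m,P,lab):
    m=m.astype(np.uint8); n,l,st,c=cv2.connectedComponentsWithStats(m)
    i=1+np.argmax(st[1:,4]); q=P[l==i][:,:2].astype(np.float32)*1000
    r=cv2.minAreaRect(q); print(lab,len(q),r, 'mean',q.mean(0), 'h',np.median(P[l==i][:,2]))
for f in("s0","d0"):
    P,im=world(f); a=im.astype(int); X,Y,Z=np.moveaxis(P,-1,0); inb=(X>.2)&(X<.9)&(Y>-.7)&(Y<.5)
    hsv=cv2.cvtColor(im,cv2.COLOR_RGB2HSV).astype(int)
    near=inb&(abs(Z-.003)<.01)
    rect(near&(a.max(-1)<75),P,f+" mat")
    g=inb&(hsv[...,0]>40)&(hsv[...,0]<85)&(hsv[...,1]>140)&(Z>.03); rect(g,P,f+" green")
# wax
P,im=world("d0"); X,Y,Z=np.moveaxis(P,-1,0)
c=P[189,285]
if c[2]>0: 
    m=(abs(Z-.025)<.006)&(np.hypot(X-c[0],Y-c[1])<.05); rect(m,P,"wax top")
E
python3 m.py
```

```text
s0 red [ 0.3924 -0.1606  0.1442] [152  83  77]
s0 blk [ 0.3918 -0.22    0.1261] [41 41 42]
s0 wht [ 0.3864 -0.2882  0.1269] [184 181 174]
s0 mat [ 0.6013 -0.2009  0.0039] [83 81 80]
s0 board [ 0.4752 -0.4354  0.009 ] [255 231 189]
s0 spb [ 0.6149 -0.4272  0.0501] [234 200 159]
s0 spbl [ 0.6229 -0.4887  0.0493] [185 157 126]
s0 tin [ 0.3917 -0.5351  0.0079] [192 187 180]
d0 red [ 0.4032 -0.1657  0.1415] [111  63  56]
d0 blk [ 0.4003 -0.2219  0.1175] [60 53 47]
d0 wht [ 0.3925 -0.2925  0.124 ] [182 177 165]
d0 green [ 0.3949 -0.3026  0.0543] [ 81 124  78]
d0 wax [ 0.4685 -0.2118  0.0221] [253 232 159]
d0 waxf [ 0.4658 -0.2406  0.0161] [154 124  85]
d0 mat [ 6.059e-01 -1.988e-01  2.000e-04] [94 83 77]
d0 board [ 0.4812 -0.4336  0.0071] [254 234 175]
s0 mat 25 ((729.4392700195312, -269.2985534667969), (15.325321197509766, 33.88402557373047), 31.373394012451172) mean [ 728.72156 -269.3158 ] h 0.006311151420655581Traceback (most recent call last):
  File "m.py", line 15, in <module>
    g=inb&(hsv[...,0]>40)&(hsv[...,0]<85)&(hsv[...,1]>140)&(Z>.03); rect(g,P,f+" green")
                                                                    ~~~~^^^^^^^^^^^^^^^^
  File "m.py", line 8, in rect
    i=1+np.argmax(st[1:,4]); q=P[l==i][:,:2].astype(np.float32)*1000
        ~~~~~~~~~^^^^^^^^^^
    return _wrapfunc(a, 'argmax', axis=axis, out=out, **kwds)
    return bound(*args, **kwds)
ValueError: attempt to get argmax of an empty sequence
```

```bash
cat > m2.py <<'E'
from h import *
from scipy.optimize import least_squares
def fit(P,c,r,z0,z1,f):
    X,Y,Z=np.moveaxis(P,-1,0)
    m=(Z>z0)&(Z<z1)&(np.hypot(X-c[0],Y-c[1])<r+.008); q=P[m][:,:2]
    if len(q)<8: return print(f,"few",len(q))
    s=least_squares(lambda p:np.hypot(q[:,0]-p[0],q[:,1]-p[1])-r,c,loss="soft_l1",f_scale=.002)
    print(f,len(q),s.x.round(4),"rms",np.sqrt(np.mean(s.fun**2)).round(4))
def rect(m,P,lab):
    n,l,st,c=cv2.connectedComponentsWithStats(m.astype(np.uint8))
    i=1+np.argmax(st[1:,4]); q=P[l==i][:,:2].astype(np.float32)*1000
    print(lab,len(q),np.round(cv2.boxPoints(cv2.minAreaRect(q))).tolist(),np.round(cv2.minAreaRect(q)[0]),'h',np.median(P[l==i][:,2]).round(4))
if __name__=="__main__":
  for f in("s0","d0"):
    P,im=world(f); a=im.astype(int); X,Y,Z=np.moveaxis(P,-1,0)
    fit(P,(.405,-.165),.0175,.130,.145,f+" thin cap"); fit(P,(.405,-.165),.034,.03,.09,f+" thin body")
    fit(P,(.40,-.226),.0108,.115,.128,f+" amb cap"); fit(P,(.40,-.226),.022,.03,.08,f+" amb body")
    fit(P,(.397,-.293),.0108,.115,.128,f+" grn cap"); fit(P,(.397,-.293),.022,.03,.08,f+" grn body")
    rect((a.max(-1)<130)&(np.ptp(a,-1)<28)&(abs(Z-.003)<.006)&(X>.5)&(X<.75)&(Y>-.35)&(Y<0),P,f+" mat")
    rect((Z>.008)&(Z<.04)&(np.hypot(X-.475,Y+.435)<.075),P,f+" board")
    rect((Z>.010)&(Z<.04)&(np.hypot(X-.47,Y+.22)<.09)&(X>.44),P,f+" tray+wax")
    m=(abs(Z-.025)<.004)&(np.hypot(X-.468,Y+.22)<.04);rect(m,P,f+" waxtop") if m.any() else 0
  im=cv2.resize(world("d0")[1][130:290,220:420],None,fx=4,fy=4,interpolation=cv2.INTER_CUBIC)
  cv2.imwrite("pics/c1.png",im[:600,:,::-1])
E
python3 m2.py
```

```text
s0 thin cap 115 [ 0.4052 -0.1487] rms 0.0012
s0 thin body 782 [ 0.405  -0.1486] rms 0.0024
s0 amb cap 69 [ 0.3868 -0.2276] rms 0.0033
s0 amb body 504 [ 0.3998 -0.2143] rms 0.001
s0 grn cap 60 [ 0.3934 -0.2815] rms 0.001
s0 grn body 487 [ 0.3935 -0.2814] rms 0.001
s0 mat 1153 [[539.0, -140.0], [564.0, -310.0], [668.0, -295.0], [644.0, -125.0]] [ 604. -217.] h 0.0045
s0 board 1038 [[426.0, -405.0], [468.0, -493.0], [535.0, -461.0], [493.0, -373.0]] [ 481. -433.] h 0.0102
s0 tray+wax 85 [[501.0, -301.0], [510.0, -303.0], [519.0, -229.0], [510.0, -227.0]] [ 510. -265.] h 0.014
s0 waxtop 22 [[447.0, -205.0], [450.0, -209.0], [473.0, -194.0], [470.0, -190.0]] [ 460. -200.] h 0.0259
d0 thin cap 102 [ 0.4032 -0.1778] rms 0.0063
d0 thin body 257 [ 0.4047 -0.1485] rms 0.001
d0 amb cap 56 [ 0.4002 -0.2316] rms 0.0044
d0 amb body 67 [ 0.3992 -0.2138] rms 0.001
d0 grn cap 69 [ 0.3923 -0.2982] rms 0.0042
d0 grn body 409 [ 0.3929 -0.281 ] rms 0.001
d0 mat 1686 [[538.0, -83.0], [565.0, -309.0], [668.0, -297.0], [641.0, -71.0]] [ 603. -190.] h 0.001
d0 board 217 [[466.0, -456.0], [479.0, -487.0], [531.0, -467.0], [519.0, -435.0]] [ 499. -461.] h 0.0175
d0 tray+wax 202 [[446.0, -244.0], [479.0, -246.0], [483.0, -194.0], [450.0, -192.0]] [ 465. -219.] h 0.0223
d0 waxtop 140 [[448.0, -242.0], [481.0, -244.0], [483.0, -194.0], [450.0, -192.0]] [ 465. -218.] h 0.0229
```

View pics/c1.png

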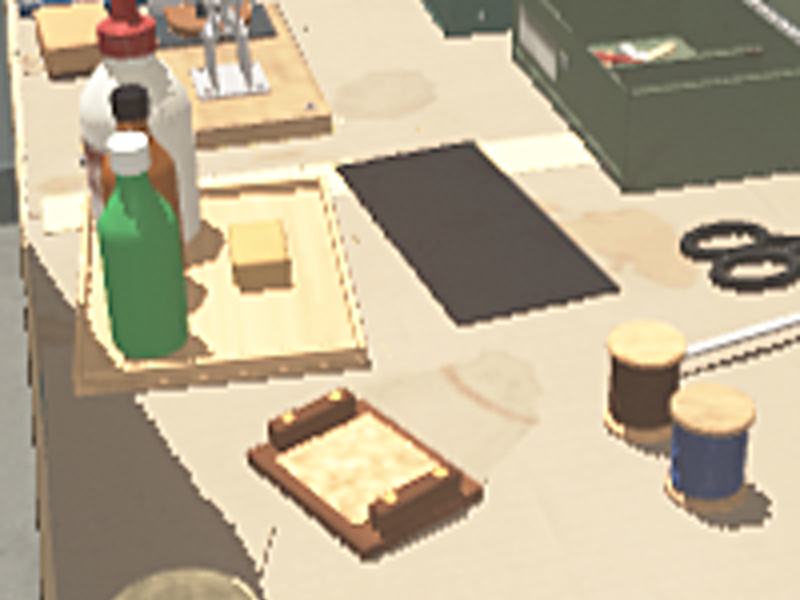

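```bash
python3 - <<'E'
from h import *
for f in("s0","d0"):
    P,im=world(f);X,Y,Z=np.moveaxis(P,-1,0)
    for lo in(.05,.1,.18,.3):
        m=(Z>lo)&(X>.3)&(X<.85)&(Y>-.33)&(Y<.15)&~((X<.46)&(Y<-.1)); q=P[m]
        print(f,lo,len(q),q.min(0).round(3) if len(q) else '',q.max(0).round(3) if len(q) else '')
    m=(Z>.06)&(X>.3)&(X<.85)&(Y>-.3)&(Y<.0)&(X>.46)
    for y in np.arange(-.3,0,.05):
        k=m&(Y>y)&(Y<y+.05); print(y.round(2),k.sum(),(X[k].min().round(3),Z[k].max().round(3)) if k.any() else '')
E
```

```text
s0 0.05 5423 [ 0.466 -0.183  0.05 ] [0.85  0.15  0.291]
s0 0.1 3092 [ 0.475 -0.004  0.1  ] [0.85  0.15  0.291]
s0 0.18 1485 [ 0.475 -0.004  0.18 ] [0.85  0.15  0.291]
s0 0.3 0  
-0.3 0 
-0.25 0 
-0.2 143 (np.float64(0.712), np.float64(0.078))
-0.15 103 (np.float64(0.712), np.float64(0.077))
-0.1 90 (np.float64(0.712), np.float64(0.077))
-0.05 129 (np.float64(0.475), np.float64(0.196))
d0 0.05 4841 [ 0.467 -0.185  0.05 ] [0.85  0.15  0.289]
d0 0.1 2932 [ 0.476 -0.006  0.1  ] [0.85  0.15  0.289]
d0 0.18 1361 [ 0.476 -0.006  0.18 ] [0.85  0.15  0.289]
d0 0.3 0  
-0.3 0 
-0.25 0 
-0.2 266 (np.float64(0.714), np.float64(0.075))
-0.15 31 (np.float64(0.714), np.float64(0.073))
-0.1 31 (np.float64(0.713), np.float64(0.074))
-0.05 56 (np.float64(0.478), np.float64(0.193))
```

Emit:
play_rows:
  commands:
    - [[0.02,0.044,0.01],[0,0,0.115]]
    - [[0.04,0.088,0.02],[0,0,0.23]]
    - [[0.06,0.132,0.03],[0,0,0.345]]
    - [[0.08,0.176,0.03],[0,0,0.46]]
    - [[0.1,0.22,0.03],[0,0,0.576]]
    - [[0.12,0.265,0.03],[0,0,0.69]]
    - [[0.14,0.31,0.03],[0,0,0.806]]
    - [[0.16,0.353,0.03],[0,0,0.92]]
    - [[0.18,0.397,0.03],[0,0,1.036]]
    - [[0.2013,0.4416,0.03],[0,0,1.152]]
  gripper: 0.065

```text
time_s: 1.35
position: [0.4052, -0.1477, 0.2774]
tcp_rot: [[0.997, -0.0, 0.083], [-0.083, 0.0, 0.997], [-0.0, -1.0, 0.0]]
force: [0.8, -0.4, -0.2]
opening: 0.748
```

Emit:
play_rows:
  commands:
    - [[0,0,0],[0,0,0]]
    - [[0,0,0],[0,0,0]]
    - [[0,0,0],[0,0,0]]

```text
time_s: 1.72
position: [0.4046, -0.1503, 0.2775]
tcp_rot: [[0.996, -0.0, 0.089], [-0.089, -0.0, 0.996], [-0.0, -1.0, -0.0]]
force: [0.4, 0.3, 0.1]
opening: 0.748
```

```bash
python3 - <<'E'
from h import *
from m2 import fit,rect
s=read_state();print(s["position"],np.array(s["tcp_rot"]).round(3).tolist(),s["joint_positions"],s["force"],s["time_s"])
snap("wrist","w0")
P,im=world("w0")
X,Y,Z=np.moveaxis(P,-1,0)
for n,c,r in(("t",(.405,-.149),.034),("a",(.3996,-.214),.022),("g",(.393,-.281),.022)): 
    k=(np.hypot(X-c[0],Y-c[1])<r+.005)&(Z>.05); print(n,k.sum(),Z[k].max() if k.any() else '')
    fit(P,c,r,.03,.09,n)
rect((abs(Z-.025)<.004)&(np.hypot(X-.468,Y+.22)<.04),P,"wax")
E
```

```text
[ 0.40463783 -0.15034596  0.27747846] [[0.996, -0.0, 0.089], [-0.089, -0.0, 0.996], [-0.0, -1.0, -0.0]] [-3.52716268e+01  1.27665119e+01  1.06239349e+02 -2.02061098e-02
  6.09949197e+01 -3.01579942e+01] [0.43991706 0.31671106 0.11135172] 1.725
t 35896 0.374152295392553
t 185 [ 0.4051 -0.1487] rms 0.0001
a 1005 0.12984576269107917
a 588 [ 0.3995 -0.216 ] rms 0.0019
g 801 0.12271691680016605
g 325 [ 0.393 -0.285] rms 0.002
wax 843 [[446.0, -240.0], [480.0, -244.0], [485.0, -193.0], [451.0, -189.0]] [ 466. -217.] h 0.0249
```

View pics/w0.png

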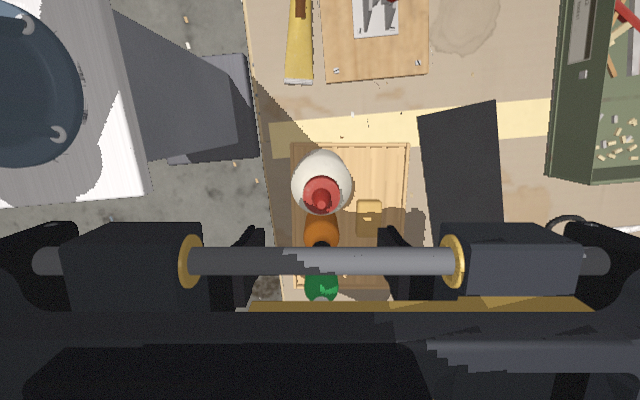

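Wrist view: tray, thinner (322,190), wax (369,213) and mat (462,160) all agree with the measurements. Descending on the thinner cap.

Emit:
play_rows:
  commands:
    - [[0.0004,0.0017,-0.03],[0,0,0]]
    - [[0.0004,0.0017,-0.06],[0,0,0]]
    - [[0.0004,0.0017,-0.085],[0,0,0]]
    - [[0.0004,0.0017,-0.105],[0,0,0]]
    - [[0.0004,0.0017,-0.12],[0,0,0]]
    - [[0.0004,0.0017,-0.13],[0,0,0]]
    - [[0.0004,0.0017,-0.13],[0,0,0]]

```text
time_s: 2.65
position: [0.4049, -0.148, 0.1471]
tcp_rot: [[0.996, -0.001, 0.088], [-0.088, 0.001, 0.996], [-0.001, -1.0, 0.001]]
force: [-0.6, 0.8, -0.2]
opening: 0.749
```

Emit:
play_rows:
  commands:
    - [[0,0,0],[0,0,0]]
    - [[0,0,0],[0,0,0]]
    - [[0,0,0],[0,0,0]]
    - [[0,0,0],[0,0,0]]
    - [[0,0,0],[0,0,0]]
    - [[0,0,0],[0,0,0]]
    - [[0,0,0],[0,0,0]]
    - [[0,0,0],[0,0,0]]
  gripper: 0.02

```text
time_s: 3.65
position: [0.4052, -0.1476, 0.1478]
tcp_rot: [[0.996, -0.0, 0.087], [-0.087, -0.0, 0.996], [-0.0, -1.0, -0.0]]
force: [-1.2, 0.2, 5.7]
opening: 0.389
```

Emit:
play_rows:
  commands:
    - [[0,0,0.006],[0,0,0]]
    - [[0,0,0.018],[0,0,0]]
    - [[0,0,0.035],[0,0,0]]
    - [[0,0,0.05],[0,0,0]]
    - [[0.005,0.001,0.058],[0,0,0]]
    - [[0.017,0.003,0.06],[0,0,0]]
    - [[0.035,0.005,0.06],[0,0,0]]
    - [[0.055,0.008,0.06],[0,0,0]]
    - [[0.075,0.011,0.06],[0,0,0]]
    - [[0.095,0.014,0.06],[0,0,0]]

```text
time_s: 4.9
position: [0.5015, -0.1331, 0.2069]
tcp_rot: [[0.996, -0.001, 0.087], [-0.087, 0.001, 0.996], [-0.001, -1.0, 0.001]]
force: [-0.5, 0.0, -2.9]
opening: 0.384
```

Emit:
play_rows:
  commands:
    - [[0.02,0.003,0],[0,0,0]]
    - [[0.04,0.006,0],[0,0,0]]
    - [[0.06,0.009,0],[0,0,0]]
    - [[0.077,0.012,0],[0,0,0]]
    - [[0.089,0.0135,0],[0,0,0]]
    - [[0.095,0.014,-0.005],[0,0,0]]
    - [[0.095,0.014,-0.02],[0,0,0]]
    - [[0.095,0.014,-0.035],[0,0,0]]
    - [[0.095,0.014,-0.048],[0,0,0]]
    - [[0.095,0.014,-0.055],[0,0,0]]

```text
time_s: 6.15
position: [0.5944, -0.1195, 0.1511]
tcp_rot: [[0.996, -0.002, 0.087], [-0.087, 0.001, 0.996], [-0.002, -1.0, 0.001]]
force: [-0.3, -0.2, -2.2]
opening: 0.386
```

Emit:
play_rows:
  commands:
    - [[0,0,-0.003],[0,0,0]]
    - [[0,0,-0.006],[0,0,0]]
    - [[0,0,-0.007],[0,0,0]]
    - [[0,0,-0.007],[0,0,0]]

```text
time_s: 6.65
position: [0.5957, -0.1198, 0.1462]
tcp_rot: [[0.996, 0.001, 0.087], [-0.087, -0.001, 0.996], [0.001, -1.0, -0.0]]
force: [-0.0, 0.3, 0.6]
opening: 0.385
```

Emit:
play_rows:
  commands:
    - [[0,0,0],[0,0,0]]
    - [[0,0,0],[0,0,0]]
    - [[0,0,0],[0,0,0]]
    - [[0,0,0.01],[0,0,0]]
    - [[0,0,0.035],[0,0,0]]
    - [[0,0,0.065],[0,0,0]]
    - [[0,0,0.09],[0,0,0]]
    - [[-0.02,-0.01,0.1],[0,0,0]]
    - [[-0.05,-0.025,0.1],[0,0,0]]
    - [[-0.08,-0.04,0.1],[0,0,0]]
  gripper: 0.065

```text
time_s: 7.9
position: [0.5127, -0.1599, 0.2453]
tcp_rot: [[0.996, -0.002, 0.087], [-0.087, 0.0, 0.996], [-0.002, -1.0, 0.0]]
force: [0.1, 0.4, -0.4]
opening: 0.746
```

Emit:
play_rows:
  commands:
    - [[-0.03,-0.015,0],[0,0,0]]
    - [[-0.06,-0.03,0],[0,0,0]]
    - [[-0.09,-0.045,0],[0,0,0]]
    - [[-0.107,-0.052,0],[0,0,0]]
    - [[-0.1157,-0.0546,0],[0,0,0]]
    - [[-0.1157,-0.0546,0],[0,0,0]]
    - [[-0.1157,-0.0546,0],[0,0,0]]
  gripper: 0.05

```text
time_s: 8.78
position: [0.4003, -0.2141, 0.2456]
tcp_rot: [[0.996, 0.001, 0.086], [-0.086, -0.0, 0.996], [0.001, -1.0, -0.0]]
force: [0.9, 0.5, 0.1]
opening: 0.576
```

```bash
python3 - <<'E'
from h import *
from m2 import fit
s=read_state();print(s["position"],s["time_s"])
snap("scene","s1"); snap("side","d1"); snap("wrist","w1")
for f in("s1","d1","w1"):
    P,im=world(f)
    fit(P,(.595,-.120),.034,.03,.09,f+" thin"); fit(P,(.3993,-.2146),.022,.03,.08,f+" amb"); fit(P,(.393,-.2812),.022,.03,.08,f+" grn")
E
```

```text
[ 0.4002954  -0.21409662  0.24559872] 8.775
s1 thin 650 [ 0.5971 -0.1214] rms 0.0013
s1 amb 514 [ 0.3999 -0.2143] rms 0.001
s1 grn 552 [ 0.3936 -0.2814] rms 0.0009
d1 thin 551 [ 0.5969 -0.121 ] rms 0.0014
d1 amb 67 [ 0.3991 -0.2139] rms 0.0008
d1 grn 412 [ 0.393  -0.2809] rms 0.001
w1 thin 1965 [ 0.5971 -0.1212] rms 0.0004
w1 amb 219 [ 0.3996 -0.2149] rms 0.0002
w1 grn 492 [ 0.3933 -0.2821] rms 0.0003
```

View pics/d1.png

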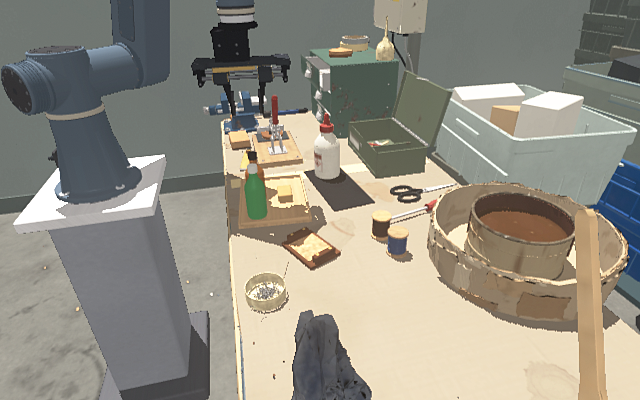

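Thinner stands on the mat at (326,150). Now the amber bottle.

Emit:
play_rows:
  commands:
    - [[-0.0005,-0.0005,-0.03],[0,0,0]]
    - [[-0.0005,-0.0005,-0.06],[0,0,0]]
    - [[-0.0005,-0.0005,-0.085],[0,0,0]]
    - [[-0.0005,-0.0005,-0.105],[0,0,0]]
    - [[-0.0005,-0.0005,-0.114],[0,0,0]]
    - [[-0.0005,-0.0005,-0.114],[0,0,0]]

```text
time_s: 9.68
position: [0.3992, -0.2145, 0.1312]
tcp_rot: [[0.996, -0.001, 0.086], [-0.086, 0.001, 0.996], [-0.001, -1.0, 0.001]]
force: [0.5, 0.4, 0.8]
opening: 0.576
```

Emit:
play_rows:
  commands:
    - [[0,0,0],[0,0,0]]
    - [[0,0,0],[0,0,0]]
    - [[0,0,0],[0,0,0]]
    - [[0,0,0],[0,0,0]]
    - [[0,0,0],[0,0,0]]
    - [[0,0,0],[0,0,0]]
    - [[0,0,0],[0,0,0]]
    - [[0,0,0],[0,0,0]]
  gripper: 0.01

```text
time_s: 10.68
position: [0.3993, -0.2149, 0.1319]
tcp_rot: [[0.996, 0.001, 0.087], [-0.087, -0.0, 0.996], [0.001, -1.0, -0.0]]
force: [-0.2, 0.9, 5.7]
opening: 0.237
```

Emit:
play_rows:
  commands:
    - [[0,0,0.006],[0,0,0]]
    - [[0,0,0.018],[0,0,0]]
    - [[0,0,0.035],[0,0,0]]
    - [[0,0,0.05],[0,0,0]]
    - [[0.005,0.0005,0.058],[0,0,0]]
    - [[0.017,0.002,0.06],[0,0,0]]
    - [[0.035,0.004,0.06],[0,0,0]]
    - [[0.055,0.007,0.06],[0,0,0]]
    - [[0.077,0.0095,0.06],[0,0,0]]
    - [[0.1,0.012,0.06],[0,0,0]]

```text
time_s: 11.92
position: [0.5008, -0.2021, 0.1907]
tcp_rot: [[0.996, -0.001, 0.086], [-0.086, 0.001, 0.996], [-0.001, -1.0, 0.001]]
force: [-0.1, 0.1, -1.5]
opening: 0.233
```

Emit:
play_rows:
  commands:
    - [[0.022,0.003,0],[0,0,0]]
    - [[0.044,0.006,0],[0,0,0]]
    - [[0.066,0.008,0],[0,0,0]]
    - [[0.085,0.011,0],[0,0,0]]
    - [[0.098,0.0125,0],[0,0,0]]
    - [[0.103,0.013,-0.005],[0,0,0]]
    - [[0.103,0.013,-0.02],[0,0,0]]
    - [[0.103,0.013,-0.035],[0,0,0]]
    - [[0.103,0.013,-0.048],[0,0,0]]
    - [[0.103,0.013,-0.055],[0,0,0]]

```text
time_s: 13.18
position: [0.6012, -0.1896, 0.1351]
tcp_rot: [[0.996, -0.002, 0.087], [-0.087, 0.001, 0.996], [-0.002, -1.0, 0.001]]
force: [0.0, 0.4, -1.6]
opening: 0.236
```

Emit:
play_rows:
  commands:
    - [[0,0,-0.003],[0,0,0]]
    - [[0,0,-0.006],[0,0,0]]
    - [[0,0,-0.007],[0,0,0]]
    - [[0,0,-0.007],[0,0,0]]

```text
time_s: 13.68
position: [0.6024, -0.1898, 0.13]
tcp_rot: [[0.996, 0.001, 0.087], [-0.087, -0.0, 0.996], [0.001, -1.0, -0.0]]
force: [-0.2, 0.8, -0.6]
opening: 0.242
```

Emit:
play_rows:
  commands:
    - [[0,0,0],[0,0,0]]
    - [[0,0,0],[0,0,0]]
    - [[0,0,0],[0,0,0]]
    - [[0,0,0.01],[0,0,0]]
    - [[0,0,0.035],[0,0,0]]
    - [[0,0,0.065],[0,0,0]]
    - [[0,0,0.09],[0,0,0]]
    - [[-0.02,-0.01,0.1],[0,0,0]]
    - [[-0.05,-0.025,0.1],[0,0,0]]
    - [[-0.08,-0.04,0.1],[0,0,0]]
  gripper: 0.05

```text
time_s: 14.92
position: [0.5196, -0.23, 0.2293]
tcp_rot: [[0.996, -0.002, 0.087], [-0.087, 0.0, 0.996], [-0.002, -1.0, 0.0]]
force: [-0.5, 0.3, -0.5]
opening: 0.578
```

Emit:
play_rows:
  commands:
    - [[-0.03,-0.015,0],[0,0,0]]
    - [[-0.06,-0.03,0],[0,0,0]]
    - [[-0.09,-0.042,0],[0,0,0]]
    - [[-0.115,-0.05,0],[0,0,0]]
    - [[-0.129,-0.052,0],[0,0,0]]
    - [[-0.129,-0.052,0],[0,0,0]]
    - [[-0.129,-0.052,0],[0,0,0]]

```text
time_s: 15.8
position: [0.3936, -0.2817, 0.2296]
tcp_rot: [[0.996, 0.001, 0.087], [-0.087, -0.0, 0.996], [0.001, -1.0, -0.0]]
force: [-0.9, -0.6, -0.8]
opening: 0.574
```

```bash
python3 - <<'E'
from h import *
from m2 import fit
s=read_state();print(s["position"],s["time_s"])
snap("scene","s2"); snap("side","d2"); snap("wrist","w2")
for f in("s2","d2","w2"):
    P,im=world(f)
    fit(P,(.597,-.121),.034,.03,.09,f+" thin"); fit(P,(.602,-.19),.022,.03,.08,f+" amb"); fit(P,(.393,-.2812),.022,.03,.08,f+" grn")
E
```

```text
[ 0.39357634 -0.28168746  0.22963975] 15.8
s2 thin 642 [ 0.5972 -0.1211] rms 0.0013
s2 amb 358 [ 0.6028 -0.189 ] rms 0.0011
s2 grn 548 [ 0.3936 -0.2814] rms 0.0009
d2 thin 300 [ 0.5968 -0.121 ] rms 0.0015
d2 amb 332 [ 0.6023 -0.189 ] rms 0.0013
d2 grn 410 [ 0.3929 -0.281 ] rms 0.0011
w2 thin 2253 [ 0.5969 -0.121 ] rms 0.0005
w2 amb 1389 [ 0.6029 -0.1893] rms 0.0004
w2 grn 253 [ 0.3933 -0.2821] rms 0.0002
```

Emit:
play_rows:
  commands:
    - [[0,0,-0.03],[0,0,0]]
    - [[0,0,-0.055],[0,0,0]]
    - [[0,0,-0.075],[0,0,0]]
    - [[0,0,-0.09],[0,0,0]]
    - [[0,0,-0.0985],[0,0,0]]
    - [[0,0,-0.0985],[0,0,0]]

```text
time_s: 16.7
position: [0.3933, -0.2814, 0.1306]
tcp_rot: [[0.996, -0.001, 0.086], [-0.086, 0.001, 0.996], [-0.001, -1.0, 0.001]]
force: [-0.1, -0.6, 0.9]
opening: 0.572
```

Emit:
play_rows:
  commands:
    - [[0,0,0],[0,0,0]]
    - [[0,0,0],[0,0,0]]
    - [[0,0,0],[0,0,0]]
    - [[0,0,0],[0,0,0]]
    - [[0,0,0],[0,0,0]]
    - [[0,0,0],[0,0,0]]
    - [[0,0,0],[0,0,0]]
    - [[0,0,0],[0,0,0]]
  gripper: 0.01

```text
time_s: 17.7
position: [0.3932, -0.2818, 0.1313]
tcp_rot: [[0.996, 0.0, 0.087], [-0.087, -0.0, 0.996], [0.0, -1.0, -0.0]]
force: [0.3, -0.4, 4.5]
opening: 0.238
```

Emit:
play_rows:
  commands:
    - [[0,0,0.006],[0,0,0]]
    - [[0,0,0.018],[0,0,0]]
    - [[0,0,0.035],[0,0,0]]
    - [[0,0,0.05],[0,0,0]]
    - [[0.005,0.0005,0.058],[0,0,0]]
    - [[0.017,0.002,0.06],[0,0,0]]
    - [[0.037,0.004,0.06],[0,0,0]]
    - [[0.06,0.0065,0.06],[0,0,0]]
    - [[0.085,0.009,0.06],[0,0,0]]
    - [[0.11,0.0115,0.06],[0,0,0]]

```text
time_s: 18.95
position: [0.505, -0.2695, 0.1902]
tcp_rot: [[0.996, -0.001, 0.086], [-0.086, 0.001, 0.996], [-0.001, -1.0, 0.001]]
force: [0.4, 0.3, -0.6]
opening: 0.234
```

Emit:
play_rows:
  commands:
    - [[0.024,0.0025,0],[0,0,0]]
    - [[0.047,0.005,0],[0,0,0]]
    - [[0.07,0.0075,0],[0,0,0]]
    - [[0.09,0.01,0],[0,0,0]]
    - [[0.103,0.0112,0],[0,0,0]]
    - [[0.107,0.0115,-0.005],[0,0,0]]
    - [[0.107,0.0115,-0.02],[0,0,0]]
    - [[0.107,0.0115,-0.035],[0,0,0]]
    - [[0.107,0.0115,-0.048],[0,0,0]]
    - [[0.107,0.0115,-0.055],[0,0,0]]

```text
time_s: 20.2
position: [0.6092, -0.2585, 0.1345]
tcp_rot: [[0.996, -0.002, 0.087], [-0.087, 0.001, 0.996], [-0.002, -1.0, 0.001]]
force: [-0.7, 0.7, -1.1]
opening: 0.233
```

Emit:
play_rows:
  commands:
    - [[0,0,-0.003],[0,0,0]]
    - [[0,0,-0.006],[0,0,0]]
    - [[0,0,-0.007],[0,0,0]]
    - [[0,0,-0.007],[0,0,0]]

```text
time_s: 20.7
position: [0.6104, -0.2588, 0.1295]
tcp_rot: [[0.996, 0.001, 0.087], [-0.087, -0.0, 0.996], [0.001, -1.0, -0.0]]
force: [1.0, 0.5, -0.3]
opening: 0.237
```

Emit:
play_rows:
  commands:
    - [[0,0,0],[0,0,0]]
    - [[0,0,0],[0,0,0]]
    - [[0,0,0],[0,0,0]]
    - [[0,0,0.01],[0,0,0]]
    - [[0,0,0.035],[0,0,0]]
    - [[0,0,0.065],[0,0,0]]
    - [[0,0,0.09],[0,0,0]]
    - [[-0.02,0.005,0.1],[0,0,0]]
    - [[-0.05,0.015,0.1],[0,0,0]]
    - [[-0.08,0.025,0.1],[0,0,0]]
  gripper: 0.05

```text
time_s: 21.95
position: [0.5296, -0.2336, 0.2301]
tcp_rot: [[0.996, 0.001, 0.087], [-0.087, -0.001, 0.996], [0.002, -1.0, -0.001]]
force: [-0.1, 0.1, 0.2]
opening: 0.575
```

Emit:
play_rows:
  commands:
    - [[-0.03,0.009,0],[0,0,0]]
    - [[-0.055,0.0145,0],[0,0,0]]
    - [[-0.0647,0.0166,0],[0,0,0]]
    - [[-0.0647,0.0166,0],[0,0,0]]
    - [[-0.0647,0.0166,0],[0,0,0]]

```text
time_s: 22.58
position: [0.4666, -0.2178, 0.2294]
tcp_rot: [[0.996, 0.002, 0.087], [-0.087, -0.001, 0.996], [0.002, -1.0, -0.001]]
force: [-0.8, 1.0, 0.2]
opening: 0.574
```

```bash
python3 - <<'E'
from h import *
from m2 import fit,rect
s=read_state();print(s["position"],s["time_s"])
snap("scene","s3"); snap("side","d3"); snap("wrist","w3")
for f in("s3","d3","w3"):
    P,im=world(f); X,Y,Z=np.moveaxis(P,-1,0)
    fit(P,(.597,-.121),.034,.03,.09,f+" thin"); fit(P,(.602,-.19),.022,.03,.08,f+" amb"); fit(P,(.61,-.259),.022,.03,.08,f+" grn")
    rect((Z>.020)&(Z<.03)&(np.hypot(X-.466,Y+.217)<.045),P,f+" wax")
    rect((Z>.0035)&(Z<.04)&(np.hypot(X-.481,Y+.433)<.075),P,f+" board")
E
```

```text
[ 0.46661625 -0.21778856  0.22940945] 22.575
s3 thin 662 [ 0.5972 -0.1212] rms 0.0013
s3 amb 360 [ 0.603  -0.1891] rms 0.0014
s3 grn 372 [ 0.6109 -0.2584] rms 0.0013
s3 wax 229 [[445.0, -242.0], [480.0, -245.0], [484.0, -194.0], [449.0, -191.0]] [ 465. -218.] h 0.0258
s3 board 1169 [[427.0, -404.0], [468.0, -494.0], [537.0, -462.0], [496.0, -373.0]] [ 482. -433.] h 0.01
d3 thin 310 [ 0.5968 -0.1208] rms 0.0013
d3 amb 231 [ 0.6025 -0.1887] rms 0.0014
d3 grn 358 [ 0.6103 -0.258 ] rms 0.0012
d3 wax 155 [[446.0, -244.0], [479.0, -247.0], [483.0, -193.0], [450.0, -190.0]] [ 465. -219.] h 0.0226
d3 board 1297 [[427.0, -403.0], [469.0, -495.0], [538.0, -463.0], [495.0, -371.0]] [ 482. -433.] h 0.0075
w3 thin 1300 [ 0.5971 -0.1212] rms 0.0003
w3 amb 744 [ 0.6029 -0.1895] rms 0.0003
w3 grn 789 [ 0.6107 -0.2589] rms 0.0004
w3 wax 1263 [[446.0, -240.0], [480.0, -243.0], [485.0, -192.0], [451.0, -189.0]] [ 466. -216.] h 0.0247
w3 board 149 [[468.0, -384.0], [502.0, -387.0], [503.0, -372.0], [469.0, -370.0]] [ 486. -378.] h 0.0075
```

View pics/s3.png

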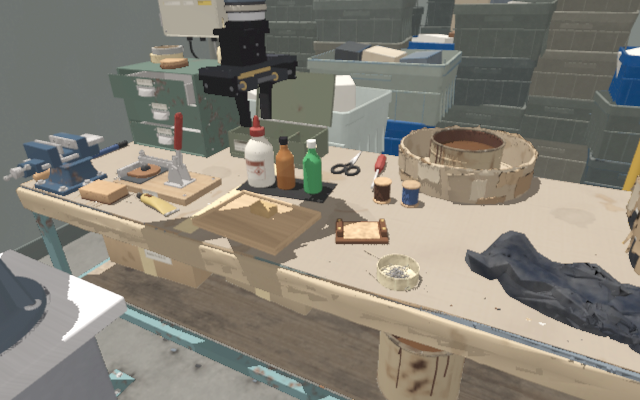

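Emit:
play_rows:
  commands:
    - [[-0.001,0.001,-0.04],[0,0,0]]
    - [[-0.001,0.001,-0.08],[0,0,0]]
    - [[-0.001,0.001,-0.115],[0,0,0]]
    - [[-0.001,0.001,-0.145],[0,0,0]]
    - [[-0.001,0.001,-0.17],[0,0,0]]
    - [[-0.001,0.001,-0.187],[0,0,0]]
    - [[-0.001,0.001,-0.195],[0,0,0]]
    - [[-0.001,0.001,-0.195],[0,0,0]]

```text
time_s: 23.72
position: [0.4646, -0.2161, 0.0336]
tcp_rot: [[0.996, -0.0, 0.087], [-0.087, 0.0, 0.996], [-0.001, -1.0, 0.0]]
force: [0.4, -0.7, 0.0]
opening: 0.573
```

Emit:
play_rows:
  commands:
    - [[0,0,0],[0,0,0]]
    - [[0,0,0],[0,0,0]]
    - [[0,0,0],[0,0,0]]
    - [[0,0,0],[0,0,0]]
    - [[0,0,0],[0,0,0]]
    - [[0,0,0],[0,0,0]]
    - [[0,0,0],[0,0,0]]
    - [[0,0,0],[0,0,0]]
  gripper: 0.02

```text
time_s: 24.72
position: [0.4648, -0.2164, 0.0347]
tcp_rot: [[0.996, 0.001, 0.087], [-0.087, -0.001, 0.996], [0.001, -1.0, -0.001]]
force: [0.1, 1.1, 6.1]
opening: 0.39
```

Emit:
play_rows:
  commands:
    - [[0,0,0.006],[0,0,0]]
    - [[0,0,0.018],[0,0,0]]
    - [[0,0,0.035],[0,0,0]]
    - [[0,0,0.055],[0,0,0]]
    - [[0,-0.005,0.075],[0,0,0]]
    - [[0,-0.015,0.085],[0,0,0]]
    - [[0.002,-0.03,0.085],[0,0,0.05]]
    - [[0.004,-0.05,0.085],[0,0,0.1]]
    - [[0.006,-0.07,0.085],[0,0,0.15]]
    - [[0.008,-0.09,0.085],[0,0,0.2]]

```text
time_s: 25.98
position: [0.4722, -0.3071, 0.119]
tcp_rot: [[0.993, -0.0, -0.114], [0.114, 0.0, 0.993], [-0.0, -1.0, 0.0]]
force: [-0.1, 0.2, -0.5]
opening: 0.383
```

Emit:
play_rows:
  commands:
    - [[0.002,-0.02,0],[0,0,0.06]]
    - [[0.004,-0.045,0],[0,0,0.12]]
    - [[0.006,-0.07,0],[0,0,0.18]]
    - [[0.008,-0.095,0],[0,0,0.24]]
    - [[0.009,-0.115,0],[0,0,0.3]]
    - [[0.009,-0.125,0],[0,0,0.317]]
    - [[0.009,-0.126,0],[0,0,0.317]]
    - [[0.009,-0.126,0],[0,0,0.317]]

```text
time_s: 26.98
position: [0.4811, -0.4312, 0.1188]
tcp_rot: [[0.909, -0.001, -0.417], [0.417, 0.001, 0.909], [-0.0, -1.0, 0.001]]
force: [0.9, 0.2, -0.5]
opening: 0.388
```

```bash
python3 - <<'E'
from h import *
from m2 import fit,rect
s=read_state();print(s["position"],s["time_s"],np.array(s["tcp_rot"]).round(4).tolist())
snap("scene","s4"); snap("side","d4")
for f in("s4","d4"):
    P,im=world(f); X,Y,Z=np.moveaxis(P,-1,0)
    q=P[(Z>.095)&(Z<.112)&(np.hypot(X-.4825,Y+.433)<.045)]; print(f,len(q),q.min(0).round(4),q.max(0).round(4)) if len(q) else 0
cv2.imwrite("pics/c4.png",cv2.resize(world("d4")[1][150:300,220:420],None,fx=4,fy=4,interpolation=cv2.INTER_CUBIC)[:,:,::-1])
E
```

```text
[ 0.4811292  -0.43116784  0.118835  ] 26.975 [[0.9091, -0.0007, -0.4166], [0.4166, 0.0012, 0.9091], [-0.0001, -1.0, 0.0014]]
s4 339 [ 0.4518 -0.461   0.0951] [ 0.5029 -0.4038  0.1118]
d4 417 [ 0.4529 -0.4624  0.0951] [ 0.5084 -0.404   0.112 ]
```

View pics/c4.png

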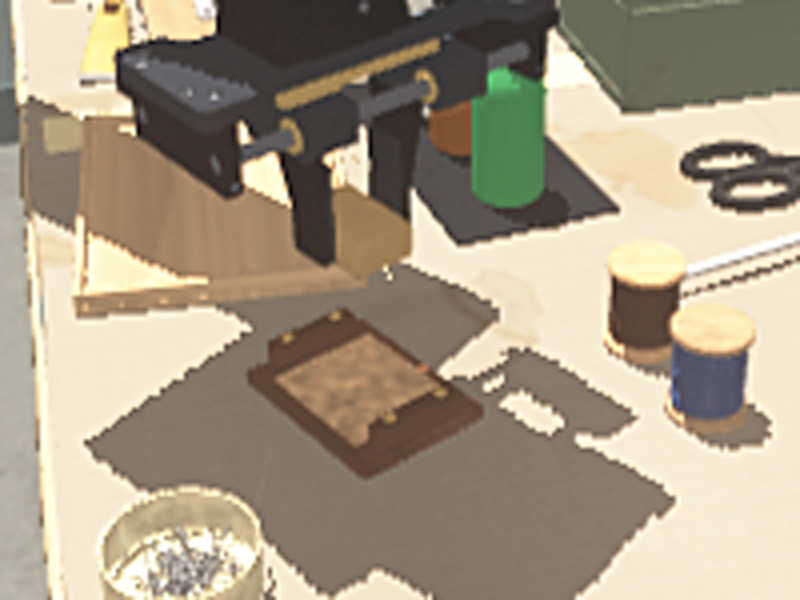

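The wax is held level at (370,230) in the crop, aligned with the board. Lowering it.

Emit:
play_rows:
  commands:
    - [[0.001,-0.001,-0.015],[0,0,0]]
    - [[0.001,-0.001,-0.035],[0,0,0]]
    - [[0.001,-0.001,-0.05],[0,0,0]]
    - [[0.001,-0.001,-0.063],[0,0,0]]
    - [[0.001,-0.001,-0.072],[0,0,0]]
    - [[0.001,-0.001,-0.077],[0,0,0]]
    - [[0.001,-0.001,-0.08],[0,0,0]]
    - [[0.001,-0.001,-0.08],[0,0,0]]

```text
time_s: 28.08
position: [0.4826, -0.4333, 0.0393]
tcp_rot: [[0.909, 0.0, -0.417], [0.417, -0.0, 0.909], [0.0, -1.0, -0.001]]
force: [0.3, 0.0, -1.1]
opening: 0.387
```

Emit:
play_rows:
  commands:
    - [[0,0,0],[0,0,0]]
    - [[0,0,0],[0,0,0]]
    - [[0,0,0],[0,0,0]]
    - [[0,0,0],[0,0,0]]
    - [[0,0,0.015],[0,0,0]]
    - [[0,0,0.04],[0,0,0]]
    - [[0,0,0.08],[0,0,0]]
    - [[0,0,0.12],[0,0,0]]
    - [[0,0,0.16],[0,0,0]]
    - [[0,0,0.2],[0,0,0]]
  gripper: 0.05

```text
time_s: 29.32
position: [0.4823, -0.4329, 0.2416]
tcp_rot: [[0.909, 0.001, -0.417], [0.417, -0.001, 0.909], [0.0, -1.0, -0.001]]
force: [-0.6, 0.8, -0.7]
opening: 0.579
```

Emit:
play_rows:
  commands:
    - [[0.04,0.05,0.005],[0,0,-0.17]]
    - [[0.08,0.1,0.005],[0,0,-0.34]]
    - [[0.115,0.15,0.005],[0,0,-0.517]]
    - [[0.127,0.17,0.005],[0,0,-0.517]]
    - [[0.128,0.174,0.005],[0,0,-0.517]]
    - [[0.128,0.174,0.005],[0,0,-0.517]]
    - [[0.128,0.174,0.005],[0,0,-0.517]]

```text
time_s: 30.2
position: [0.6096, -0.2606, 0.2443]
tcp_rot: [[0.996, -0.0, 0.089], [-0.089, -0.001, 0.996], [-0.0, -1.0, -0.001]]
force: [0.5, 0.1, -0.3]
opening: 0.573
```

```bash
python3 - <<'E'
from h import *
from m2 import fit,rect
s=read_state();print(s["position"],s["time_s"],np.array(s["tcp_rot"]).round(4).tolist())
snap("scene","s5"); snap("side","d5"); snap("wrist","w5")
for f in("s5","d5","w5"):
    P,im=world(f); X,Y,Z=np.moveaxis(P,-1,0)
    fit(P,(.597,-.121),.034,.03,.09,f+" thin"); fit(P,(.602,-.19),.022,.03,.08,f+" amb"); fit(P,(.61,-.259),.022,.03,.08,f+" grn")
    m=(abs(Z-.029)<.004)&(np.hypot(X-.4825,Y+.433)<.035)
    rect(m,P,f+" wax") if m.any() else 0
cv2.imwrite("pics/c5.png",cv2.resize(world("d5")[1][150:300,220:420],None,fx=4,fy=4,interpolation=cv2.INTER_CUBIC)[:,:,::-1])
E
```

```text
[ 0.60964075 -0.26062744  0.24428786] 30.2 [[0.996, -0.0001, 0.0888], [-0.0888, -0.0005, 0.996], [-0.0, -1.0, -0.0005]]
s5 thin 660 [ 0.5971 -0.1213] rms 0.0014
s5 amb 363 [ 0.603  -0.1892] rms 0.0014
s5 grn 374 [ 0.6109 -0.2585] rms 0.0012
s5 wax 288 [[455.0, -419.0], [477.0, -465.0], [508.0, -450.0], [486.0, -404.0]] [ 481. -434.] h 0.0298
d5 thin 302 [ 0.5968 -0.1208] rms 0.0014
d5 amb 228 [ 0.6023 -0.1891] rms 0.0014
d5 grn 352 [ 0.6101 -0.258 ] rms 0.0013
d5 wax 263 [[456.0, -418.0], [477.0, -465.0], [507.0, -451.0], [486.0, -404.0]] [ 482. -434.] h 0.0272
w5 thin 478 [ 0.5972 -0.1213] rms 0.0002
w5 amb 53 [ 0.6021 -0.1894] rms 0.0006
w5 grn 234 [ 0.6104 -0.2591] rms 0.0003
```

View pics/c5.png

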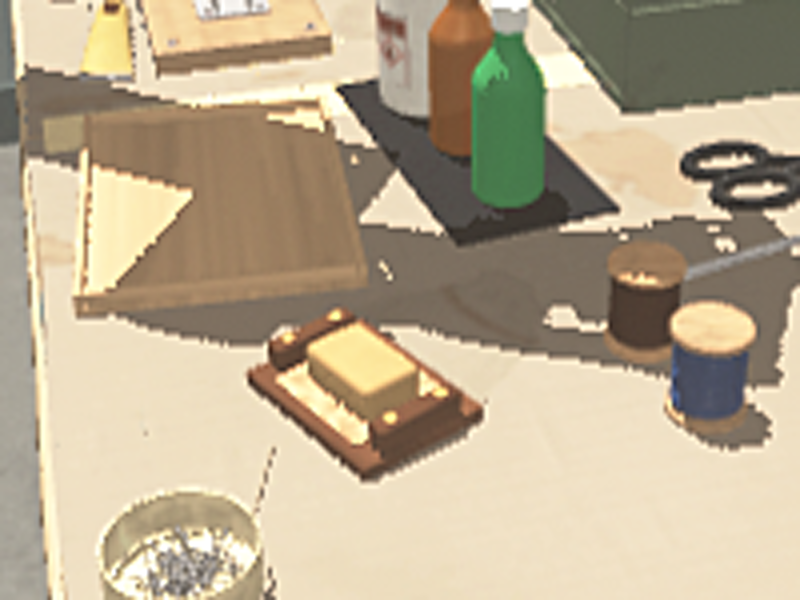

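Wax sits centred on the board at (363,358), and all bottles stand. Returning green.

Emit:
play_rows:
  commands:
    - [[0.0006,0.002,-0.03],[0,0,0]]
    - [[0.0006,0.002,-0.06],[0,0,0]]
    - [[0.0006,0.002,-0.085],[0,0,0]]
    - [[0.0006,0.002,-0.105],[0,0,0]]
    - [[0.0006,0.002,-0.114],[0,0,0]]
    - [[0.0006,0.002,-0.114],[0,0,0]]

```text
time_s: 31.1
position: [0.6107, -0.2574, 0.1296]
tcp_rot: [[0.996, -0.001, 0.088], [-0.088, 0.001, 0.996], [-0.001, -1.0, 0.001]]
force: [-0.6, 0.1, -0.2]
opening: 0.578
```

Emit:
play_rows:
  commands:
    - [[0,0,0],[0,0,0]]
    - [[0,0,0],[0,0,0]]
    - [[0,0,0],[0,0,0]]
    - [[0,0,0],[0,0,0]]
    - [[0,0,0],[0,0,0]]
    - [[0,0,0],[0,0,0]]
    - [[0,0,0],[0,0,0]]
    - [[0,0,0],[0,0,0]]
  gripper: 0.01

```text
time_s: 32.1
position: [0.6111, -0.2572, 0.1305]
tcp_rot: [[0.996, 0.0, 0.087], [-0.087, -0.0, 0.996], [0.0, -1.0, -0.0]]
force: [-2.1, 0.1, 4.9]
opening: 0.233
```

Emit:
play_rows:
  commands:
    - [[0,0,0.006],[0,0,0]]
    - [[0,0,0.018],[0,0,0]]
    - [[0,0,0.035],[0,0,0]]
    - [[0,0,0.05],[0,0,0]]
    - [[-0.005,-0.0005,0.058],[0,0,0]]
    - [[-0.017,-0.002,0.06],[0,0,0]]
    - [[-0.037,-0.004,0.06],[0,0,0]]
    - [[-0.06,-0.0065,0.06],[0,0,0]]
    - [[-0.085,-0.009,0.06],[0,0,0]]
    - [[-0.11,-0.0115,0.06],[0,0,0]]

```text
time_s: 33.35
position: [0.4989, -0.2683, 0.1896]
tcp_rot: [[0.996, -0.002, 0.087], [-0.087, 0.001, 0.996], [-0.002, -1.0, 0.001]]
force: [0.3, -1.1, -1.9]
opening: 0.234
```

Emit:
play_rows:
  commands:
    - [[-0.024,-0.0025,0],[0,0,0]]
    - [[-0.047,-0.005,0],[0,0,0]]
    - [[-0.07,-0.0075,0],[0,0,0]]
    - [[-0.09,-0.01,0],[0,0,0]]
    - [[-0.103,-0.011,0],[0,0,0]]
    - [[-0.1073,-0.0113,-0.005],[0,0,0]]
    - [[-0.1073,-0.0113,-0.02],[0,0,0]]
    - [[-0.1073,-0.0113,-0.035],[0,0,0]]
    - [[-0.1073,-0.0113,-0.048],[0,0,0]]
    - [[-0.1073,-0.0113,-0.053],[0,0,0]]

```text
time_s: 34.6
position: [0.3937, -0.2796, 0.1361]
tcp_rot: [[0.996, -0.001, 0.087], [-0.087, 0.001, 0.996], [-0.001, -1.0, 0.001]]
force: [0.4, -0.3, -1.5]
opening: 0.236
```

Emit:
play_rows:
  commands:
    - [[0,0,-0.003],[0,0,0]]
    - [[0,0,-0.005],[0,0,0]]
    - [[0,0,-0.005],[0,0,0]]
    - [[0,0,-0.005],[0,0,0]]

```text
time_s: 35.1
position: [0.3939, -0.2801, 0.1325]
tcp_rot: [[0.996, 0.001, 0.087], [-0.087, -0.001, 0.996], [0.001, -1.0, -0.001]]
force: [-0.1, 0.8, 1.1]
opening: 0.234
```

Emit:
play_rows:
  commands:
    - [[0,0,0],[0,0,0]]
    - [[0,0,0],[0,0,0]]
    - [[0,0,0],[0,0,0]]
    - [[0,0,0.01],[0,0,0]]
    - [[0,0,0.035],[0,0,0]]
    - [[0,0,0.065],[0,0,0]]
    - [[0,0,0.09],[0,0,0]]
    - [[0.02,0.01,0.1],[0,0,0]]
    - [[0.05,0.025,0.1],[0,0,0]]
    - [[0.08,0.04,0.1],[0,0,0]]
  gripper: 0.05

```text
time_s: 36.35
position: [0.4745, -0.2396, 0.2331]
tcp_rot: [[0.996, 0.001, 0.088], [-0.088, -0.001, 0.996], [0.001, -1.0, -0.001]]
force: [0.4, -0.2, 0.4]
opening: 0.578
```

Emit:
play_rows:
  commands:
    - [[0.03,0.015,0],[0,0,0]]
    - [[0.06,0.03,0],[0,0,0]]
    - [[0.09,0.042,0],[0,0,0]]
    - [[0.115,0.049,0],[0,0,0]]
    - [[0.129,0.0505,0],[0,0,0]]
    - [[0.129,0.0505,0],[0,0,0]]
    - [[0.129,0.0505,0],[0,0,0]]

```text
time_s: 37.22
position: [0.6017, -0.1896, 0.232]
tcp_rot: [[0.996, -0.001, 0.087], [-0.087, 0.0, 0.996], [-0.001, -1.0, 0.0]]
force: [0.7, 0.2, -0.1]
opening: 0.577
```

```bash
python3 - <<'E'
from h import *
from m2 import fit,rect
s=read_state();print(s["position"],s["time_s"])
snap("scene","s6"); snap("side","d6")
for f in("s6","d6"):
    P,im=world(f)
    fit(P,(.597,-.121),.034,.03,.09,f+" thin"); fit(P,(.602,-.19),.022,.03,.08,f+" amb"); fit(P,(.393,-.281),.022,.03,.08,f+" grn")
E
```

```text
[ 0.60166435 -0.18959578  0.23197421] 37.225
s6 thin 645 [ 0.5971 -0.1212] rms 0.0013
s6 amb 358 [ 0.6028 -0.1892] rms 0.0012
s6 grn 546 [ 0.3936 -0.2813] rms 0.0009
d6 thin 302 [ 0.5968 -0.1214] rms 0.0015
d6 amb 331 [ 0.6023 -0.1887] rms 0.0014
d6 grn 406 [ 0.393  -0.2808] rms 0.0011
```

Emit:
play_rows:
  commands:
    - [[0.0008,0,-0.03],[0,0,0]]
    - [[0.0008,0,-0.06],[0,0,0]]
    - [[0.0008,0,-0.08],[0,0,0]]
    - [[0.0008,0,-0.095],[0,0,0]]
    - [[0.0008,0,-0.102],[0,0,0]]
    - [[0.0008,0,-0.102],[0,0,0]]

```text
time_s: 38.08
position: [0.6034, -0.1895, 0.13]
tcp_rot: [[0.996, -0.0, 0.087], [-0.087, 0.0, 0.996], [-0.0, -1.0, 0.0]]
force: [0.3, -0.7, 0.1]
opening: 0.572
```

Emit:
play_rows:
  commands:
    - [[0,0,0],[0,0,0]]
    - [[0,0,0],[0,0,0]]
    - [[0,0,0],[0,0,0]]
    - [[0,0,0],[0,0,0]]
    - [[0,0,0],[0,0,0]]
    - [[0,0,0],[0,0,0]]
    - [[0,0,0],[0,0,0]]
    - [[0,0,0],[0,0,0]]
  gripper: 0.01

```text
time_s: 39.08
position: [0.6036, -0.1894, 0.1303]
tcp_rot: [[0.996, 0.0, 0.087], [-0.087, -0.0, 0.996], [0.0, -1.0, -0.0]]
force: [-0.0, -0.5, 3.2]
opening: 0.233
```

Emit:
play_rows:
  commands:
    - [[0,0,0.006],[0,0,0]]
    - [[0,0,0.018],[0,0,0]]
    - [[0,0,0.035],[0,0,0]]
    - [[0,0,0.05],[0,0,0]]
    - [[-0.005,-0.0005,0.058],[0,0,0]]
    - [[-0.017,-0.002,0.06],[0,0,0]]
    - [[-0.035,-0.004,0.06],[0,0,0]]
    - [[-0.055,-0.007,0.06],[0,0,0]]
    - [[-0.077,-0.0095,0.06],[0,0,0]]
    - [[-0.1,-0.012,0.06],[0,0,0]]

```text
time_s: 40.33
position: [0.5015, -0.2011, 0.1896]
tcp_rot: [[0.996, -0.002, 0.087], [-0.087, 0.001, 0.996], [-0.002, -1.0, 0.001]]
force: [-0.1, -0.3, -1.1]
opening: 0.237
```

Emit:
play_rows:
  commands:
    - [[-0.022,-0.003,0],[0,0,0]]
    - [[-0.044,-0.006,0],[0,0,0]]
    - [[-0.066,-0.008,0],[0,0,0]]
    - [[-0.085,-0.011,0],[0,0,0]]
    - [[-0.098,-0.0125,0],[0,0,0]]
    - [[-0.1032,-0.013,-0.005],[0,0,0]]
    - [[-0.1032,-0.013,-0.02],[0,0,0]]
    - [[-0.1032,-0.013,-0.035],[0,0,0]]
    - [[-0.1032,-0.013,-0.048],[0,0,0]]
    - [[-0.1032,-0.013,-0.053],[0,0,0]]

```text
time_s: 41.58
position: [0.4002, -0.2142, 0.1361]
tcp_rot: [[0.996, -0.001, 0.087], [-0.087, 0.001, 0.996], [-0.001, -1.0, 0.001]]
force: [-0.6, 0.4, -1.3]
opening: 0.236
```

Emit:
play_rows:
  commands:
    - [[0,0,-0.003],[0,0,0]]
    - [[0,0,-0.005],[0,0,0]]
    - [[0,0,-0.005],[0,0,0]]
    - [[0,0,-0.005],[0,0,0]]

```text
time_s: 42.08
position: [0.4005, -0.2145, 0.1323]
tcp_rot: [[0.996, 0.001, 0.087], [-0.087, -0.001, 0.996], [0.001, -1.0, -0.0]]
force: [-0.5, 0.0, -0.5]
opening: 0.238
```

Emit:
play_rows:
  commands:
    - [[0,0,0],[0,0,0]]
    - [[0,0,0],[0,0,0]]
    - [[0,0,0],[0,0,0]]
    - [[0,0,0.01],[0,0,0]]
    - [[0,0,0.035],[0,0,0]]
    - [[0,0,0.065],[0,0,0]]
    - [[0,0,0.09],[0,0,0]]
    - [[0.02,0.01,0.11],[0,0,0]]
    - [[0.05,0.025,0.11],[0,0,0]]
    - [[0.08,0.04,0.11],[0,0,0]]
  gripper: 0.05

```text
time_s: 43.32
position: [0.4812, -0.1741, 0.2433]
tcp_rot: [[0.996, 0.001, 0.087], [-0.087, -0.001, 0.996], [0.002, -1.0, -0.001]]
force: [-0.2, -1.0, -0.3]
opening: 0.574
```

Emit:
play_rows:
  commands:
    - [[0.03,0.015,0],[0,0,0]]
    - [[0.06,0.03,0],[0,0,0]]
    - [[0.09,0.042,0],[0,0,0]]
    - [[0.11,0.051,0],[0,0,0]]
    - [[0.1162,0.053,0],[0,0,0]]
    - [[0.1162,0.053,0],[0,0,0]]
    - [[0.1162,0.053,0],[0,0,0]]
  gripper: 0.065

```text
time_s: 44.2
position: [0.5955, -0.1217, 0.2421]
tcp_rot: [[0.996, -0.001, 0.088], [-0.088, 0.0, 0.996], [-0.001, -1.0, 0.0]]
force: [0.6, 0.4, 0.2]
opening: 0.749
```

```bash
python3 - <<'E'
from h import *
from m2 import fit,rect
s=read_state();print(s["position"],s["time_s"])
snap("scene","s7"); snap("side","d7")
for f in("s7","d7"):
    P,im=world(f)
    fit(P,(.597,-.121),.034,.03,.09,f+" thin"); fit(P,(.3995,-.214),.022,.03,.08,f+" amb"); fit(P,(.393,-.281),.022,.03,.08,f+" grn")
E
```

```text
[ 0.59552614 -0.12169623  0.24209914] 44.2
s7 thin 641 [ 0.5972 -0.1213] rms 0.0012
s7 amb 508 [ 0.4    -0.2145] rms 0.0011
s7 grn 552 [ 0.3935 -0.2813] rms 0.001
d7 thin 550 [ 0.5969 -0.1211] rms 0.0013
d7 amb 67 [ 0.3994 -0.2137] rms 0.0009
d7 grn 406 [ 0.393  -0.2809] rms 0.001
```

Emit:
play_rows:
  commands:
    - [[0.001,0.0005,-0.03],[0,0,0]]
    - [[0.001,0.0005,-0.055],[0,0,0]]
    - [[0.001,0.0005,-0.075],[0,0,0]]
    - [[0.001,0.0005,-0.09],[0,0,0]]
    - [[0.001,0.0005,-0.0955],[0,0,0]]
    - [[0.001,0.0005,-0.0955],[0,0,0]]

```text
time_s: 45.05
position: [0.5975, -0.121, 0.1466]
tcp_rot: [[0.996, -0.0, 0.087], [-0.087, 0.0, 0.996], [-0.0, -1.0, 0.0]]
force: [-0.1, 0.1, 0.0]
opening: 0.746
```

Emit:
play_rows:
  commands:
    - [[0,0,0],[0,0,0]]
    - [[0,0,0],[0,0,0]]
    - [[0,0,0],[0,0,0]]
    - [[0,0,0],[0,0,0]]
    - [[0,0,0],[0,0,0]]
    - [[0,0,0],[0,0,0]]
    - [[0,0,0],[0,0,0]]
    - [[0,0,0],[0,0,0]]
  gripper: 0.02

```text
time_s: 46.05
position: [0.5975, -0.1209, 0.1467]
tcp_rot: [[0.996, -0.0, 0.087], [-0.087, 0.0, 0.996], [-0.0, -1.0, 0.0]]
force: [-1.4, 0.1, 3.3]
opening: 0.386
```

Emit:
play_rows:
  commands:
    - [[0,0,0.006],[0,0,0]]
    - [[0,0,0.018],[0,0,0]]
    - [[0,0,0.035],[0,0,0]]
    - [[0,0,0.05],[0,0,0]]
    - [[-0.005,-0.001,0.058],[0,0,0]]
    - [[-0.017,-0.003,0.06],[0,0,0]]
    - [[-0.035,-0.005,0.06],[0,0,0]]
    - [[-0.055,-0.008,0.06],[0,0,0]]
    - [[-0.075,-0.011,0.06],[0,0,0]]
    - [[-0.095,-0.0135,0.06],[0,0,0]]

```text
time_s: 47.3
position: [0.5005, -0.1342, 0.2062]
tcp_rot: [[0.996, -0.002, 0.087], [-0.087, 0.001, 0.996], [-0.002, -1.0, 0.001]]
force: [0.6, 0.5, -2.6]
opening: 0.384
```

Emit:
play_rows:
  commands:
    - [[-0.02,-0.003,0],[0,0,0]]
    - [[-0.04,-0.006,0],[0,0,0]]
    - [[-0.06,-0.009,0],[0,0,0]]
    - [[-0.078,-0.012,0],[0,0,0]]
    - [[-0.091,-0.0135,0],[0,0,0]]
    - [[-0.0968,-0.0139,-0.005],[0,0,0]]
    - [[-0.0968,-0.0139,-0.02],[0,0,0]]
    - [[-0.0968,-0.0139,-0.035],[0,0,0]]
    - [[-0.0968,-0.0139,-0.048],[0,0,0]]
    - [[-0.0968,-0.0139,-0.053],[0,0,0]]

```text
time_s: 48.55
position: [0.4057, -0.1482, 0.1527]
tcp_rot: [[0.996, -0.001, 0.087], [-0.087, 0.001, 0.996], [-0.001, -1.0, 0.001]]
force: [-0.6, 0.6, -1.9]
opening: 0.387
```

Emit:
play_rows:
  commands:
    - [[0,0,-0.003],[0,0,0]]
    - [[0,0,-0.005],[0,0,0]]
    - [[0,0,-0.005],[0,0,0]]
    - [[0,0,-0.005],[0,0,0]]

```text
time_s: 49.05
position: [0.4059, -0.1484, 0.1488]
tcp_rot: [[0.996, 0.001, 0.087], [-0.087, -0.0, 0.996], [0.001, -1.0, -0.0]]
force: [-0.0, 0.2, -1.6]
opening: 0.388
```

Emit:
play_rows:
  commands:
    - [[0,0,-0.001],[0,0,0]]
    - [[0,0,-0.001],[0,0,0]]
    - [[0,0,-0.001],[0,0,0]]

```text
time_s: 49.42
position: [0.406, -0.1487, 0.1487]
tcp_rot: [[0.996, 0.001, 0.087], [-0.087, -0.001, 0.996], [0.001, -1.0, -0.001]]
force: [-1.7, 0.4, 8.9]
opening: 0.387
```

Emit:
play_rows:
  commands:
    - [[0,0,0],[0,0,0]]
    - [[0,0,0],[0,0,0]]
    - [[0,0,0],[0,0,0]]
    - [[0,0,0.01],[0,0,0]]
    - [[0,0,0.035],[0,0,0]]
    - [[0,0,0.065],[0,0,0]]
    - [[0,0,0.1],[0,0,0]]
    - [[0,0,0.14],[0,0,0]]
    - [[0,0,0.14],[0,0,0]]
    - [[0,0,0.14],[0,0,0]]
  gripper: 0.065

```text
time_s: 50.68
position: [0.4052, -0.1479, 0.2873]
tcp_rot: [[0.996, -0.001, 0.087], [-0.087, 0.0, 0.996], [-0.001, -1.0, 0.0]]
force: [-0.7, -0.2, 0.0]
opening: 0.748
```

```bash
python3 - <<'E'
from h import *
from m2 import fit,rect
s=read_state();print(s["position"],s["time_s"],s["force"])
snap("scene","s8"); snap("side","d8")
for f in("s8","d8"):
    P,im=world(f); X,Y,Z=np.moveaxis(P,-1,0)
    fit(P,(.405,-.1486),.034,.03,.09,f+" thin"); fit(P,(.3995,-.214),.022,.03,.08,f+" amb"); fit(P,(.393,-.281),.022,.03,.08,f+" grn")
    rect((abs(Z-.029)<.004)&(np.hypot(X-.4825,Y+.433)<.035),P,f+" wax")
E
```

```text
[ 0.40516246 -0.14788604  0.28734186] 50.675 [-0.69129829 -0.15840751  0.01859594]
s8 thin 808 [ 0.406  -0.1489] rms 0.0011
s8 amb 511 [ 0.4    -0.2145] rms 0.001
s8 grn 550 [ 0.3936 -0.2813] rms 0.001
s8 wax 288 [[454.0, -419.0], [476.0, -465.0], [508.0, -450.0], [486.0, -404.0]] [ 481. -434.] h 0.0298
d8 thin 257 [ 0.4056 -0.1491] rms 0.0011
d8 amb 65 [ 0.3993 -0.2139] rms 0.0009
d8 grn 411 [ 0.3928 -0.2808] rms 0.0011
d8 wax 261 [[456.0, -419.0], [478.0, -466.0], [508.0, -452.0], [486.0, -405.0]] [ 482. -435.] h 0.0271
```

View pics/d8.png

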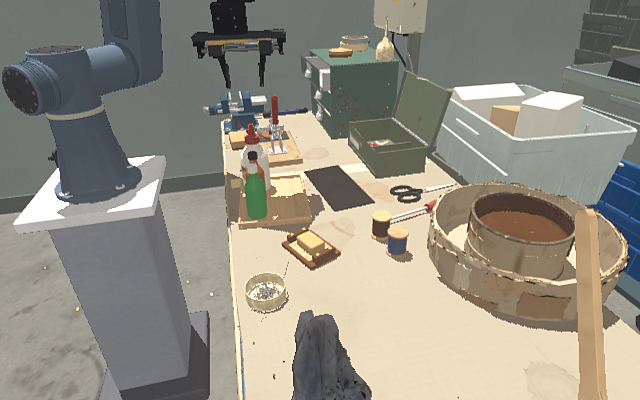

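The bottles are back in the tray around (255,185), the wax lies on the board at (312,242), and the gripper is clear of everything.

```bash
python3 -c "
from rig import *
print(hand_in())"
```

```text
the job is handed in; nothing more can be done
None
```

I moved all three bottles to the mat, laid the wax on the board between the cheeks, and put the bottles back upright in the tray. The job was handed in after about 51 s; no verdict was reported.

- **Bottles:** in the last camera check each stood within about 1 mm of where it started.
- **Wax:** flat on the cork, within about 2 mm of the board's centre and closely aligned with the cheeks.
- **Spools and tack tin:** they look unmoved in the pictures and the arm never went near them; I did not measure their positions again.
- **Gripper:** open and clear of everything at hand-in. The highest force I saw was about 9 N, when I set the thinner down.

No check failed or disagreed by more than the roughly 2 mm camera accuracy.

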